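# Make up two candle gift sets

## Robot

A 6-joint arm with a two-finger parallel gripper is mounted at the origin on the work surface. World frame = base frame: x ahead of the robot, y to its left, z up, the work surface at z = 0. Lengths are in m, angles in rad, forces in N, time in s.
With the tool pointing down it reaches from about 0.35 to 0.975 m from the base axis. Payload 4.9 kg.
Tool frame: the origin (TCP) lies at the very end of the fingers, on their centre line; the grasp point (between the pads) lies 19 mm behind it; z points along the fingers, y is the line along which they close (so a half turn about z gives the same grasp; the last joint's range is limited). The gripper opens to 85 mm and grips with 20 to 120 N. Pads are 22 mm wide; open, the fingers measure 114 mm over their backs; the gripper's body (76 mm by 85 mm) begins 54 mm behind the grasp point. The pads swing forward as they close: fully open they stand 13 mm farther back than shut.
Start: joints at [0.993, 0.053, 1.613, -0, 1.476, -0.119], TCP at [0.277, 0.56, 0.205] pointing down, gripper open.
Joint ranges: [-3.01, 3.01], [-1.01, 2.22], [0.06, 2.58], [-1.02, 4.17], [0.09, 2.62], [-3.14, 3.14]. Speed limits (rad/s): [2.57, 2.57, 3.14, 3.14, 3.14, 3.14].

## Interface

Orientations are given as a rotation vector (axis times angle).
In Python, from station import * gives the robot as it stands.
- The arm moves only by the shell command python3 -m crank 'ROWS' [OPENING] [FORCE]. ROWS is JSON, a list of rows, each an object with "offset": the shift along the tool's x, y, z in m, a list of three; "twist": the turn, a rotation vector about the tool's x, y, z in degrees, a list of three. In form: [{"offset": [x, y, z], "twist": [rx, ry, rz]}, ...]. A call has 1 to 20 rows; each row is the pose to reach, as a shift and turn from the pose commanded when the call began, along the tool's axes at that moment; what a row does not reach only later rows make up. A row lasts 1/8 s, in which the tool goes at most 62.5 mm and 10.7 degrees, less where a joint would pass 70% of its speed; a pose out of reach is approached as far as the arm can. A call with a gripper value outside its range is refused whole. OPENING is the opening, from 0 (shut) to 1 (fully open), set as the call begins (- or left out, the last holds). The fingers move at their own pace and stop on an object; FORCE is the grip in N (left out, the last holds). Time passes only in rows, so rows that repeat a pose let the fingers close. It gives the time, the measured TCP pose, the force, the opening and the grip force at its end, in the units of the state.
- get_obs(): the state, without advancing time (a new reading comes with each control period).
- get_image(name): name is "scene" or "top" or "wrist"; returns the picture (480x640x3 uint8, red, green, blue); there is no depth.
- get_calibration(name): a dict with "intrinsics" (3x3 intrinsics, pixels), "k1" (the pictures are not rectified: a ray, as slopes to the right and down, at radius r is drawn at 1 + k1 r^2 times it, then the intrinsics apply), "world_from_camera" (4x4, takes a point from camera to world coordinates); the wrist camera has in their place "tool_from_camera" (4x4, takes a point from camera to tool coordinates, whose origin is the TCP and whose axes are the flange's). Camera axes: x right, y up, looking along -z (the intrinsics and any distortion apply to the point x, -y, -z); pixel columns grow to the right and rows downward; lengths in m; the calibration is good to about 2 mm. A picture is of the moment at which its call begins: read the wrist's pose just before it. get_calibration takes no time and is no camera call.
- finish_job(): hands the job in; it is judged then, once.
Trained networks look in the newest picture that a camera, given by its name, has taken for a name from the list of things; names that differ only in an ending like _2 or _b are one class to them, and where a whole thing is asked for, a point or a joint stands for the part that bears it (a point fixed in the world has none). Each returns a list of dicts, best first, with "confidence" (0 to 1); they miss things now and then, are a little off and sometimes report something else, mostly with a low value. They report only what shows in the picture. A call takes as long as a camera call. They do not tell look-alikes from the thing itself.
- cut_out(query, camera): "region" (480x640 bool, what is visible of it) and "rect" ([centre column, centre row, width, height] in pixels, round what is visible of it).
The state is a dict: "t": time; "q": joint angles; "dq": joint speeds; "effort": joint torques, N m; "tool_pos": TCP position; "tool_rot": TCP orientation; "contact_force": force on the tool from outside, world axes, zero at the start; "wrist_torque": the same for the moment, N m; "opening": finger opening in m; "grip_force": force on a finger pad.
Only numpy, scipy, OpenCV 4.12 (cv2) and the standard library are available. Lean on these libraries where they do the work, as an engineer would, in place of code of your own. Each camera call takes 0.05 s, during which the arm holds its last target. There are 200 camera calls.

## Task

Make up two gift sets from the candles on the bench: in the three-pocket tray stand a tall pillar in the middle pocket with the square block and the six-sided candle in the two end pockets, either way round; in the two-pocket tray stand the other tall pillar and the short wide round candle, either way round. Each candle stands upright flat on the floor of its own pocket, set down rather than dropped; leave the bar candle with two wicks where it is.

Things in the scene. Friction and masses are not known exactly. Their poses are not given: they have to be found in the camera images.
- pillar_a: plain ivory wax candle, wick (9 mm, thin, soft) on top, standing upright; origin at the centre of its underside, z up; tall round pillar, 46 mm diameter, 85 mm tall, 130 g or so. One of two identical tall pillars, interchangeable.
- pillar_b: plain ivory wax candle, wick (9 mm, thin, soft) on top, standing upright; origin at the centre of its underside, z up; tall round pillar, 46 mm diameter, 85 mm tall, identical to pillar_a.
- short: plain ivory wax candle, wick (9 mm, thin, soft) on top, standing upright; origin at the centre of its underside, z up; short wide round candle, 58 mm diameter, 55 mm tall.
- block: plain ivory wax candle, wick (9 mm, thin, soft) on top, standing upright; origin at the centre of its underside, z up; square block, 48 x 48 mm, 60 mm tall; flat sides face its own x and y axes.
- hexagon: plain ivory wax candle, wick (9 mm, thin, soft) on top, standing upright; origin at the centre of its underside, z up; six-sided prism, 52 mm across flats (60 mm across corners), 60 mm tall; one pair of flats faces its own +x and -x, the others at 60 degree steps.
- bar: plain ivory wax bar candle with two wicks, 80 (own x) x 34 (own y) x 50 mm tall, standing loose on the table; origin at the centre of its underside. It belongs to no kit and stays where it is.
- tray3: long low wooden gift tray, 94 mm (own x) x 270 mm (own y), fixed to the table. Three square pockets in a row along its own y, centred at y = -88, 0 and +88 mm (x = 0), each 78 x 78 mm inside. Origin at the centre of its underside; pocket floor 5 mm and rims 13 mm above the table, dividers 10 mm thick.
- tray2: shorter wooden gift tray, 94 mm (own x) x 182 mm (own y), fixed to the table. Two square pockets along its own y, centred at y = -44 and +44 mm (x = 0), each 78 x 78 mm inside. Origin at the centre of its underside; pocket floor 5 mm and rims 13 mm above the table, divider 10 mm thick. Low fixed odds and ends (up to 35 mm tall) stand or lie near the trays and candles; taller equipment stands only beyond x = 0.72 m or |y| = 0.4 m.
Mind the look-alikes: they are no part of the job. Leave any purple or turquoise look-alike of the bar alone.

How it is judged:
By the outcome, as a careful person would: the job done as asked, in the order asked, and still so for the second after the job is handed in, with the robot touching nothing.
It also fails if it takes over 128 s, if anything falls off the work surface, if the arm or the gripper's body presses on something with over 40 N, if the wrist force passes 120 N, or if a joint passes its speed limit or range.

## Working session

There is one attempt and no reset: what is moved stays moved. The work goes in short steps, Python scripts to look and compute and a shell command to move; the robot and the scene stay as the last step left them, time stands still between calls to the robot, and variables do not carry over. Pictures are saved under pics/ and viewed, at most 14 in all, crops included, and the job is handed in when it is done.

```bash
mkdir -p pics; ls
python3 - <<'E'
from station import *
import cv2,numpy as np
for n in("top","scene"):
    cv2.imwrite(f"pics/{n}0.png",get_image(n)[:,:,::-1])
    c=get_calibration(n);print(n,np.round(c["intrinsics"],1).tolist(),c["k1"],np.round(c["world_from_camera"],3).tolist())
c=get_calibration("wrist");print(np.round(c["intrinsics"],1).tolist(),c["k1"],np.round(c["tool_from_camera"],3).tolist())
o=get_obs();print(o["t"],o["tool_pos"],o["tool_rot"],o["opening"])
E
```

```text
pics
top [[466.0, 0.0, 315.8], [0.0, 466.0, 246.5], [0.0, 0.0, 1.0]] -0.00995932116777839 [[-0.01, 0.988, -0.153, 0.264], [-1.0, -0.012, -0.013, 0.044], [-0.015, 0.153, 0.988, 1.012], [0.0, 0.0, 0.0, 1.0]]
scene [[481.7, 0.0, 316.8], [0.0, 481.7, 241.2], [0.0, 0.0, 1.0]] -0.07017806826853758 [[0.173, -0.828, 0.533, 1.006], [0.985, 0.15, -0.086, -0.052], [-0.009, 0.54, 0.842, 0.956], [0.0, 0.0, 0.0, 1.0]]
[[391.3, 0.0, 321.0], [0.0, 391.3, 237.7], [0.0, 0.0, 1.0]] 0.02758210866748712 [[0.001, 0.963, 0.271, 0.07], [1.0, -0.001, -0.001, -0.001], [-0.001, 0.271, -0.963, -0.168], [0.0, 0.0, 0.0, 1.0]]
0.1 [0.27646298 0.55984466 0.2041746 ] [-7.14252543e-01 -3.05868216e+00  2.79332861e-03] 0.08538185444470235
```

View pics/top0.png

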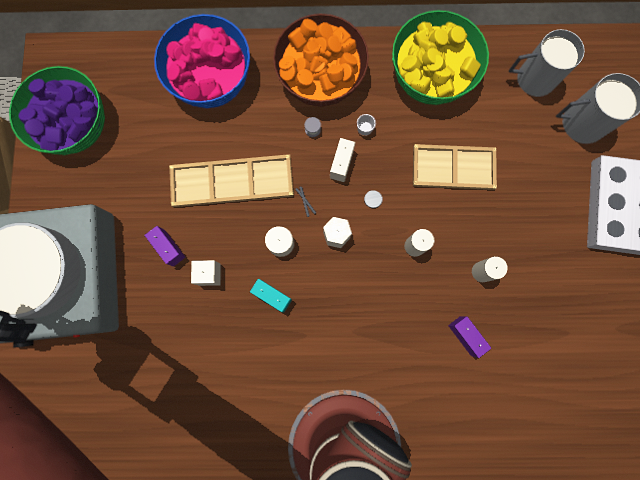

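View pics/scene0.png

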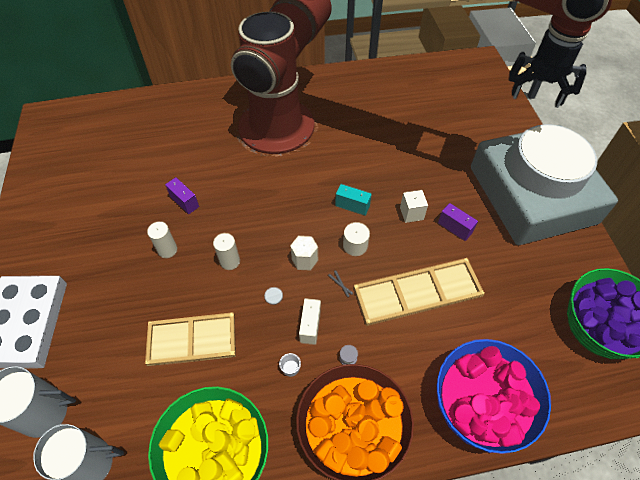

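The top picture shows the short candle at (279,241), hexagon (338,233), pillars (420,243) and (490,269), block (206,272) and ivory bar (343,159). The purple bars at (165,246) and (470,337) and the turquoise one at (271,295) are look-alikes. tray3 is at (231,180) and tray2 at (455,166). In the scene picture the same things appear, and the gripper is above the scale at upper right.

I'll fit silhouettes of the known models to the cut-outs in both cameras.

```bash
cat > h.py <<'E'
from station import *
import cv2,numpy as np,json
from scipy.optimize import minimize
from scipy.spatial.transform import Rotation as R
def proj(P,c,T):
    p=(np.linalg.inv(T)@np.c_[P,np.ones(len(P))].T)[:3]
    s=np.array([p[0],-p[1]])/-p[2]; s=s*(1+c["k1"]*(s**2).sum(0))
    return (c["intrinsics"]@np.vstack([s,np.ones(len(P))]))[:2].T
def ray(u,v,c,T,z):
    K=c["intrinsics"];d=np.array([(u-K[0,2])/K[0,0],(v-K[1,2])/K[1,1]]);s=d.copy()
    for _ in range(9): s=d/(1+c["k1"]*(s@s))
    w=T[:3,:3]@[s[0],-s[1],-1];o=T[:3,3];return (o+w*(z-o[2])/w[2])[:2]
def poly(r,n,a0): a=a0+np.arange(n)*2*np.pi/n; return np.c_[r*np.cos(a),r*np.sin(a)]
rect=lambda a,b:np.array([[a,b],[-a,b],[-a,-b],[a,-b]])/2
M={"pillar_a":(poly(.023,32,0),.085),"short":(poly(.029,32,0),.055),"block":(rect(.048,.048),.06),
"hexagon":(poly(.03,6,np.pi/6),.06),"bar":(rect(.08,.034),.05),"tray3":(rect(.094,.27),.013),"tray2":(rect(.094,.182),.013)}
def verts(n,p,z0=0):
    f,h=M[n];c,s=np.cos(p[2]),np.sin(p[2]);q=f@np.array([[c,s],[-s,c]])+p[:2]
    return np.vstack([np.c_[q,0*q[:,0]+z0],np.c_[q,0*q[:,0]+z0+h]])
S=8
def iou(n,p,reg,c,T,z0=0):
    h=cv2.convexHull(proj(verts(n,p,z0),c,T).astype(np.float32))
    m=np.zeros((480,640),np.uint8);cv2.fillConvexPoly(m,np.round(h*256).astype(np.int32),255,cv2.LINE_AA,8)
    m=m/255.;return np.minimum(m,reg).sum()/np.maximum(m,reg).sum()
def fit(n,views,p0,z0=0):
    best=None
    yaws=[0] if n in("pillar_a","short") else [p0[2]+d for d in ([-.5,0,.5] if n in("block","hexagon") else [-1.2,-.8,-.4,0,.4,.8,1.2] if n=="bar" else [-.15,0,.15])]
    for y in yaws:
        r=minimize(lambda p:-sum(iou(n,[p[0],p[1],p[2]*10],*v,z0) for v in views),[p0[0],p0[1],y/10],method="Nelder-Mead",
          options=dict(initial_simplex=[[p0[0],p0[1],y/10],[p0[0]+.012,p0[1],y/10],[p0[0],p0[1]+.012,y/10],[p0[0],p0[1],y/10+.02]],xatol=1e-4,fatol=1e-5))
        if best is None or r.fun<best.fun: best=r
    x=best.x;return [x[0],x[1],x[2]*10],-best.fun/len(views)
E
cat > m1.py <<'E'
from h import *
C={n:get_calibration(n) for n in("top","scene")}
for n in C: get_image(n)
res={}
for n in M:
    D={k:[d for d in cut_out(n,k) if d["confidence"]>.3] for k in C}
    print(n,{k:[(round(d["confidence"],2),np.round(d["rect"]).astype(int).tolist()) for d in v] for k,v in D.items()})
    for i,d in enumerate(D["top"][:4]):
        h=M[n][1];c=C["top"];T=c["world_from_camera"]
        x,y=ray(d["rect"][0],d["rect"][1],c,T,h*.6)
        for vs in (["top"],["top","scene"]):
            V=[(d["region"].astype(float),c,T)]
            if len(vs)>1:
                cc=C["scene"];b=[(iou(n,[x,y,0],e["region"].astype(float),cc,cc["world_from_camera"]),e) for e in D["scene"]]
                if not b: continue
                e=max(b,key=lambda t:t[0])[1];V.append((e["region"].astype(float),cc,cc["world_from_camera"]))
            p,s=fit(n,V,[x,y,0]);print("   ",i,len(vs),np.round(p,4).tolist(),round(s,3))
E
python3 m1.py
```

```text
pillar_a {'top': [(0.73, [490, 270, 35, 23])], 'scene': [(0.67, [226, 252, 27, 38]), (0.6, [163, 240, 26, 34])]}
    0 1 [0.3617, -0.3011, 0.046] 0.885
    0 2 [0.3619, -0.303, 0.0438] 0.844
short {'top': [(0.92, [278, 243, 31, 31])], 'scene': [(0.9, [355, 240, 27, 34])]}
    0 1 [0.4294, 0.1357, 0.0866] 0.905
    0 2 [0.4296, 0.134, 0.1144] 0.873
block {'top': [(0.78, [205, 273, 28, 27]), (0.64, [492, 271, 35, 21])], 'scene': [(0.77, [415, 205, 30, 31])]}
    0 1 [0.3621, 0.2915, -0.0559] 0.86
    0 2 [0.362, 0.2891, -0.0592] 0.845
    1 1 [0.3623, -0.3066, 0.2167] 0.812
    1 2 [0.3623, -0.3066, 0.2167] 0.406
hexagon {'top': [(0.87, [335, 233, 23, 31]), (0.44, [279, 241, 31, 31])], 'scene': [(0.69, [305, 252, 28, 33])]}
    0 1 [0.4468, 0.0143, 0.6475] 0.867
    0 2 [0.4458, 0.0105, 0.8106] 0.857
    1 1 [0.4287, 0.1355, 0.6424] 0.931
    1 2 [0.4287, 0.1355, 0.6424] 0.465
bar {'top': [(0.92, [471, 336, 42, 41]), (0.83, [166, 248, 34, 34]), (0.78, [344, 160, 22, 43]), (0.56, [270, 296, 42, 33])], 'scene': [(0.94, [182, 197, 28, 37]), (0.92, [352, 200, 38, 29]), (0.86, [460, 222, 39
[... 467 characters left out ...]
(0.97, [190, 340, 90, 52]), (0.68, [420, 291, 122, 66])]}
    0 1 [0.5722, 0.246, 0.0838] 0.961
    0 2 [0.5719, 0.2454, 0.0792] 0.941
    1 1 [0.5976, -0.2377, -0.0605] 0.64
    1 2 [0.5973, -0.2388, -0.0613] 0.645
    2 1 [0.4429, 0.3581, -0.772] 0.133
    2 2 [0.4429, 0.3581, -0.772] 0.067
tray2 {'top': [(0.75, [232, 181, 123, 52]), (0.65, [456, 167, 84, 47]), (0.31, [207, 272, 31, 23])], 'scene': [(0.97, [190, 340, 90, 52]), (0.68, [420, 291, 122, 66])]}
    0 1 [0.5721, 0.2495, 0.0714] 0.673
    0 2 [0.5749, 0.2119, 0.0794] 0.672
    1 1 [0.5975, -0.2536, -0.0509] 0.937
    1 2 [0.5966, -0.2547, -0.0514] 0.941
    2 1 [0.4099, 0.3315, -0.665] 0.193
    2 2 [0.4099, 0.3315, -0.665] 0.096
```

Candidates for each thing: the pillars are (420,243) and (490,269), the only tall round ones. The short candle is (279,241), the hexagon (338,233) and the block (206,272). The white bar at (343,159), the purple (165,246) and (470,337), and the turquoise (271,295) all stay. The flat disc at (373,199) is clutter. I'll refine with colour masks and check one close crop.

```bash
cat > m2.py <<'E'
from h import *
G={"P1":("pillar_a",[.42,-.17,0]),"P2":("pillar_a",[.362,-.303,0]),"short":("short",[.4295,.135,0]),"block":("block",[.362,.29,-.06]),"hexagon":("hexagon",[.446,.012,.65]),"bar":("bar",[.61,-.004,-.25])}
C={n:get_calibration(n) for n in("top","scene")};I={n:get_image(n) for n in C}
ov={n:I[n].copy() for n in C}
for g,(n,p0) in G.items():
    V=[]
    for k,c in C.items():
        T=c["world_from_camera"];hsv=cv2.cvtColor(I[k],cv2.COLOR_RGB2HSV)
        m=((hsv[...,1]<75)&(hsv[...,2]>70)).astype(np.uint8)
        m=cv2.morphologyEx(m,cv2.MORPH_CLOSE,np.ones((3,3)))
        w=np.zeros((480,640),np.uint8);cv2.fillConvexPoly(w,cv2.convexHull(proj(verts(n,p0),c,T).astype(np.int32)),1)
        w=cv2.dilate(w,np.ones((19,19)));m=m*w
        _,L,st,_=cv2.connectedComponentsWithStats(m);j=1+st[1:,4].argmax();V.append(((L==j).astype(float),c,T))
    for vs in(V[:1],V[1:],V): p,s=fit(n,vs,p0);print(g,len(vs),np.round(p,4).tolist(),round(s,3))
    for k in C:
        cv2.polylines(ov[k],[np.round(cv2.convexHull(proj(verts(n,p),C[k],C[k]["world_from_camera"]).astype(np.float32))*16).astype(int)],True,(255,0,0),1,cv2.LINE_AA,4)
a=cv2.resize(ov["top"][210:300,180:520],None,fx=2.35,fy=2.35,interpolation=2);b=cv2.resize(ov["scene"][180:280,140:440],None,fx=2.66,fy=2.66,interpolation=2)
w=min(a.shape[1],b.shape[1]);cv2.imwrite("pics/c1.png",np.vstack([a[:,:w],b[:,:w]])[:,:,::-1])
E
python3 m2.py
```

```text
P1 1 [0.419, -0.1586, -0.071] 0.894
P1 1 [0.4179, -0.1615, 0.05] 0.893
P1 2 [0.4199, -0.1604, -0.0748] 0.886
P2 1 [0.3611, -0.301, -0.0541] 0.875
P2 1 [0.36, -0.3053, 0.0329] 0.885
P2 2 [0.362, -0.3036, 0.0883] 0.876
short 1 [0.4289, 0.1349, 0.1643] 0.9
short 1 [0.4278, 0.1319, 0.0972] 0.902
short 2 [0.4278, 0.1331, 0.0864] 0.891
block 1 [0.3623, 0.2908, -0.0073] 0.905
block 1 [0.3623, 0.2873, -0.1417] 0.882
block 2 [0.3622, 0.2898, -0.0062] 0.879
hexagon 1 [0.4462, 0.0118, 0.7974] 0.921
hexagon 1 [0.445, 0.0089, 0.7106] 0.931
hexagon 2 [0.4458, 0.0104, 0.7847] 0.913
bar 1 [0.6095, -0.002, -0.2644] 0.893
bar 1 [0.6073, -0.0053, -0.2619] 0.878
bar 2 [0.609, -0.0036, -0.2874] 0.858
```

View pics/c1.png

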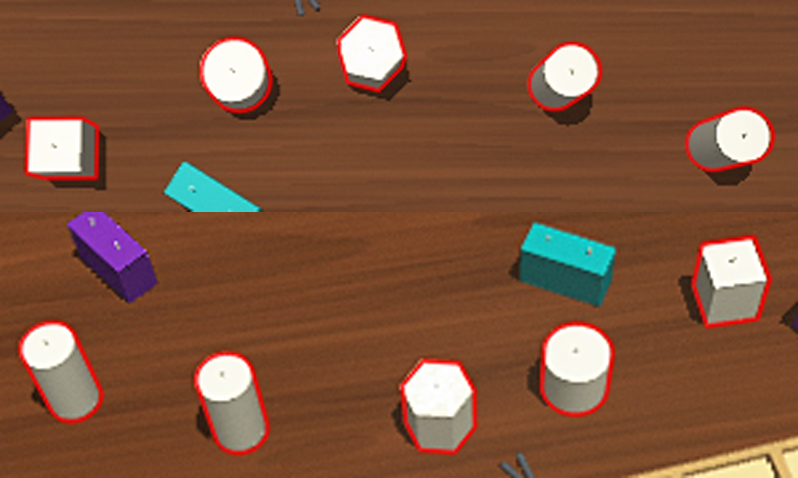

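The outlines sit tightly on all five candles: block at crop (62,150), short (235,75), hexagon (371,53), pillars (565,76) and (730,140). The two cameras agree within about 3 mm, so I'll use the mean. Next is a planner that prints offsets.

```bash
cat > plan.py <<'E'
# usage: plan.py x,y,z,phi_deg ...   -> offsets (m) / twist (deg) in the present tool axes
import sys;from h import *
o=get_obs();Rc=R.from_rotvec(o["tool_rot"]).as_matrix();y0=Rc[:,1]
print("t",round(o["t"],2),"pos",np.round(o["tool_pos"],4),"open",round(o["opening"],4))
for a in sys.argv[1:]:
    x,y,z,ph=map(float,a.split(","));f=np.radians(ph);ya=np.array([np.cos(f),np.sin(f),0]);za=np.array([0,0,-1.])
    Rd=np.c_[np.cross(ya,za),ya,za]
    d=np.array([x,y,z])-o["tool_pos"]
    print(a,np.round(Rc.T@d,3).tolist(),np.round(np.degrees(R.from_matrix(Rc.T@Rd).as_rotvec()),1).tolist(),"rows>=",int(np.ceil(np.linalg.norm(d)/.0625)))
E
python3 plan.py .29,.5,.32,63.8 .40,.2,.28,30 .419,-.16,.18,0 .419,-.16,.031,0
```

```text
t 1.0 pos [0.2768 0.5604 0.2053] open 0.0854
.29,.5,.32,63.8 [-0.039, -0.048, -0.115] [0.0, 0.0, -0.1] rows>= 3
.40,.2,.28,30 [-0.27, -0.269, -0.075] [0.0, 0.0, 33.7] rows>= 7
.419,-.16,.18,0 [-0.447, -0.583, 0.025] [0.0, 0.0, 63.7] rows>= 12
.419,-.16,.031,0 [-0.446, -0.583, 0.174] [0.0, 0.0, 63.7] rows>= 13
```

```bash
python3 -m crank '[{"offset":[-0.02,-0.024,-0.06],"twist":[0,0,0]},{"offset":[-0.039,-0.048,-0.115],"twist":[0,0,0]},{"offset":[-0.039,-0.048,-0.115],"twist":[0,0,0]},{"offset":[-0.27,-0.269,-0.075],"twist":[0,0,33.7]},{"offset":[-0.27,-0.269,-0.075],"twist":[0,0,33.7]},{"offset":[-0.27,-0.269,-0.075],"twist":[0,0,33.7]},{"offset":[-0.27,-0.269,-0.075],"twist":[0,0,33.7]},{"offset":[-0.27,-0.269,-0.075],"twist":[0,0,33.7]},{"offset":[-0.27,-0.269,-0.075],"twist":[0,0,33.7]},{"offset":[-0.447,-0.583,0.025],"twist":[0,0,63.7]},{"offset":[-0.447,-0.583,0.025],"twist":[0,0,63.7]},{"offset":[-0.447,-0.583,0.025],"twist":[0,0,63.7]},{"offset":[-0.447,-0.583,0.025],"twist":[0,0,63.7]},{"offset":[-0.447,-0.583,0.025],"twist":[0,0,63.7]},{"offset":[-0.447,-0.583,0.025],"twist":[0,0,63.7]},{"offset":[-0.447,-0.583,0.025],"twist":[0,0,63.7]},{"offset":[-0.447,-0.583,0.025],"twist":[0,0,63.7]},{"offset":[-0.447,-0.583,0.025],"twist":[0,0,63.7]}]' 1 40; python3 plan.py .419,-.16,.031,0 .419,-.16,.14,0 .572,.2455,.14,5
```

```text
t: 3.25
tool_pos: [0.4199, -0.159, 0.1807]
tool_rot: [2.218, 2.224, 0.001]
contact_force: [-0.7, -0.1, -0.3]
opening: 0.0853
grip_force: 0.0
t 3.25 pos [ 0.4199 -0.159   0.1807] open 0.0853
.419,-.16,.031,0 [-0.001, -0.001, 0.15] [0.0, 0.0, 0.2] rows>= 3
.419,-.16,.14,0 [-0.001, -0.001, 0.041] [0.0, 0.0, 0.2] rows>= 1
.572,.2455,.14,5 [0.404, 0.153, 0.041] [0.0, 0.0, -4.8] rows>= 7
```

```bash
python3 -m crank '[{"offset":[-0.001,-0.001,0.05],"twist":[0,0,0]},{"offset":[-0.001,-0.001,0.1],"twist":[0,0,0]},{"offset":[-0.001,-0.001,0.13],"twist":[0,0,0]},{"offset":[-0.001,-0.001,0.15],"twist":[0,0,0]},{"offset":[-0.001,-0.001,0.15],"twist":[0,0,0]},{"offset":[-0.001,-0.001,0.15],"twist":[0,0,0]}]' 1 40
python3 -m crank '[{"offset":[0,0,0],"twist":[0,0,0]},{"offset":[0,0,0],"twist":[0,0,0]},{"offset":[0,0,0],"twist":[0,0,0]},{"offset":[0,0,0],"twist":[0,0,0]},{"offset":[0,0,0],"twist":[0,0,0]},{"offset":[0,0,0],"twist":[0,0,0]},{"offset":[0,0,0],"twist":[0,0,0]},{"offset":[0,0,0],"twist":[0,0,0]}]' 0 40
python3 plan.py .419,-.16,.12,0 .572,.2455,.12,5
```

```text
t: 4.0
tool_pos: [0.4195, -0.1611, 0.0317]
tool_rot: [2.218, 2.222, 0.001]
contact_force: [1.0, -0.3, 0.3]
opening: 0.0851
grip_force: 0.0
t: 5.0
tool_pos: [0.4192, -0.1618, 0.0314]
tool_rot: [2.22, 2.22, 0.001]
contact_force: [-0.2, 0.5, 4.9]
opening: 0.045
grip_force: 41.0
t 5.0 pos [ 0.4192 -0.1618  0.0314] open 0.045
.419,-.16,.12,0 [0.002, -0.0, -0.089] [0.1, 0.0, 0.0] rows>= 2
.572,.2455,.12,5 [0.407, 0.153, -0.089] [0.1, 0.0, -5.0] rows>= 8
```

```bash
python3 -m crank '[{"offset":[0,0,-0.02],"twist":[0,0,0]},{"offset":[0,0,-0.06],"twist":[0,0,0]},{"offset":[0.01,0.004,-0.1],"twist":[0,0,0]},{"offset":[0.04,0.015,-0.11],"twist":[0,0,0]},{"offset":[0.08,0.03,-0.11],"twist":[0,0,-1]},{"offset":[0.12,0.045,-0.11],"twist":[0,0,-1]},{"offset":[0.16,0.06,-0.11],"twist":[0,0,-2]},{"offset":[0.2,0.075,-0.11],"twist":[0,0,-2]},{"offset":[0.24,0.09,-0.11],"twist":[0,0,-3]},{"offset":[0.28,0.105,-0.11],"twist":[0,0,-3]},{"offset":[0.32,0.12,-0.11],"twist":[0,0,-4]},{"offset":[0.36,0.135,-0.11],"twist":[0,0,-5]},{"offset":[0.39,0.146,-0.11],"twist":[0,0,-5]},{"offset":[0.407,0.153,-0.11],"twist":[0,0,-5]},{"offset":[0.407,0.153,-0.11],"twist":[0,0,-5]},{"offset":[0.407,0.153,-0.11],"twist":[0,0,-5]}]'
python3 plan.py .572,.2455,.036,5
python3 - <<'E'
from h import *
a=get_image("scene");b=get_image("wrist")
cv2.imwrite("pics/p1.png",np.hstack([cv2.resize(a[120:400,260:560],(400,373)),cv2.resize(b,(400,373))])[:,:,::-1])
E
```

```text
t: 7.0
tool_pos: [0.5709, 0.2447, 0.1398]
tool_rot: [-2.123, -2.316, 0.002]
contact_force: [-0.4, 0.6, -1.8]
opening: 0.0451
grip_force: 41.5
t 7.0 pos [0.5709 0.2447 0.1398] open 0.0451
.572,.2455,.036,5 [0.001, 0.001, 0.104] [-0.1, 0.0, -0.0] rows>= 2
```

View pics/p1.png

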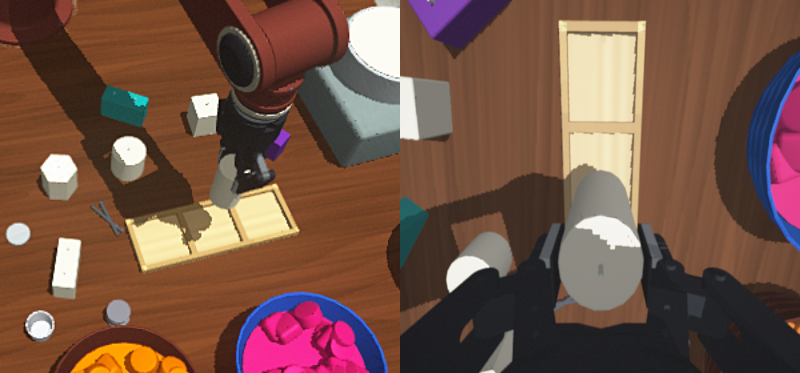

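The left half shows the pillar held above the middle pocket. The wrist view at right shows the tray square to the fingers. I'll lower slowly.

```bash
python3 -m crank '[{"offset":[0.001,0.001,0.03],"twist":[0,0,0]},{"offset":[0.001,0.001,0.06],"twist":[0,0,0]},{"offset":[0.001,0.001,0.08],"twist":[0,0,0]},{"offset":[0.001,0.001,0.092],"twist":[0,0,0]},{"offset":[0.001,0.001,0.098],"twist":[0,0,0]},{"offset":[0.001,0.001,0.1],"twist":[0,0,0]},{"offset":[0.001,0.001,0.102],"twist":[0,0,0]},{"offset":[0.001,0.001,0.103],"twist":[0,0,0]},{"offset":[0.001,0.001,0.103],"twist":[0,0,0]},{"offset":[0.001,0.001,0.103],"twist":[0,0,0]}]'
```

```text
t: 8.35
tool_pos: [0.5723, 0.2468, 0.0375]
tool_rot: [2.122, 2.316, 0.0]
contact_force: [-0.5, 1.1, -1.5]
opening: 0.0449
grip_force: 41.5
```

```bash
python3 -m crank '[{"offset":[0,0,0.0005],"twist":[0,0,0]},{"offset":[0,0,0.001],"twist":[0,0,0]},{"offset":[0,0,0.0015],"twist":[0,0,0]},{"offset":[0,0,0.0015],"twist":[0,0,0]}]'
```

```text
t: 8.85
tool_pos: [0.5723, 0.2469, 0.0364]
tool_rot: [-2.122, -2.316, -0.0]
contact_force: [-2.0, -0.4, 3.7]
opening: 0.0449
grip_force: 42.0
```

Contact. I'll release and rise, then plan the block.

```bash
python3 -m crank '[{"offset":[0,0,0],"twist":[0,0,0]},{"offset":[0,0,0],"twist":[0,0,0]},{"offset":[0,0,0],"twist":[0,0,0]},{"offset":[0,0,0],"twist":[0,0,0]},{"offset":[0,0,0],"twist":[0,0,0]},{"offset":[0,0,-0.02],"twist":[0,0,0]},{"offset":[0,0,-0.06],"twist":[0,0,0]},{"offset":[0,0,-0.1],"twist":[0,0,0]},{"offset":[0,0,-0.12],"twist":[0,0,0]}]' 1
python3 plan.py .362,.289,.15,-2 .362,.289,.021,-2
```

```text
t: 9.98
tool_pos: [0.5739, 0.2473, 0.1605]
tool_rot: [2.12, 2.314, 0.008]
contact_force: [0.1, -0.2, -0.8]
opening: 0.0853
grip_force: 0.0
t 9.97 pos [0.5739 0.2473 0.1605] open 0.0853
.362,.289,.15,-2 [0.06, -0.207, 0.009] [0.3, -0.1, 7.0] rows>= 4
.362,.289,.021,-2 [0.06, -0.208, 0.138] [0.3, -0.1, 7.0] rows>= 5
```

```bash
python3 -m crank '[{"offset":[0.06,-0.207,0.009],"twist":[0,0,7]},{"offset":[0.06,-0.207,0.009],"twist":[0,0,7]},{"offset":[0.06,-0.207,0.009],"twist":[0,0,7]},{"offset":[0.06,-0.207,0.009],"twist":[0,0,7]},{"offset":[0.06,-0.207,0.009],"twist":[0,0,7]},{"offset":[0.06,-0.207,0.009],"twist":[0,0,7]},{"offset":[0.06,-0.207,0.05],"twist":[0,0,7]},{"offset":[0.06,-0.208,0.09],"twist":[0,0,7]},{"offset":[0.06,-0.208,0.12],"twist":[0,0,7]},{"offset":[0.06,-0.208,0.138],"twist":[0,0,7]},{"offset":[0.06,-0.208,0.138],"twist":[0,0,7]},{"offset":[0.06,-0.208,0.138],"twist":[0,0,7]}]' 1
python3 -m crank '[{"offset":[0,0,0],"twist":[0,0,0]},{"offset":[0,0,0],"twist":[0,0,0]},{"offset":[0,0,0],"twist":[0,0,0]},{"offset":[0,0,0],"twist":[0,0,0]},{"offset":[0,0,0],"twist":[0,0,0]},{"offset":[0,0,0],"twist":[0,0,0]},{"offset":[0,0,0],"twist":[0,0,0]},{"offset":[0,0,0],"twist":[0,0,0]}]' 0 40
python3 plan.py .362,.289,.12,-2 .565,.333,.12,5 .565,.333,.026,5
```

```text
t: 11.48
tool_pos: [0.3611, 0.2886, 0.0187]
tool_rot: [2.26, 2.181, 0.002]
contact_force: [-0.7, -0.4, -0.2]
opening: 0.0854
grip_force: 0.0
t: 12.48
tool_pos: [0.3607, 0.2888, 0.019]
tool_rot: [2.259, 2.182, 0.003]
contact_force: [0.6, -1.3, 5.8]
opening: 0.0471
grip_force: 41.3
t 12.47 pos [0.3607 0.2888 0.019 ] open 0.0471
.362,.289,.12,-2 [0.0, 0.001, -0.101] [0.1, -0.0, 0.0] rows>= 2
.565,.333,.12,5 [0.051, 0.203, -0.101] [0.1, -0.0, -7.0] rows>= 4
.565,.333,.026,5 [0.051, 0.203, -0.007] [0.1, -0.0, -7.0] rows>= 4
```

```bash
python3 -m crank '[{"offset":[0,0,-0.02],"twist":[0,0,0]},{"offset":[0,0,-0.06],"twist":[0,0,0]},{"offset":[0.002,0.01,-0.1],"twist":[0,0,0]},{"offset":[0.012,0.05,-0.11],"twist":[0,0,-2]},{"offset":[0.023,0.09,-0.11],"twist":[0,0,-4]},{"offset":[0.033,0.13,-0.11],"twist":[0,0,-6]},{"offset":[0.043,0.17,-0.11],"twist":[0,0,-7]},{"offset":[0.05,0.195,-0.11],"twist":[0,0,-7]},{"offset":[0.051,0.203,-0.11],"twist":[0,0,-7]},{"offset":[0.051,0.203,-0.11],"twist":[0,0,-7]},{"offset":[0.051,0.203,-0.08],"twist":[0,0,-7]},{"offset":[0.051,0.203,-0.05],"twist":[0,0,-7]},{"offset":[0.051,0.203,-0.03],"twist":[0,0,-7]},{"offset":[0.051,0.203,-0.016],"twist":[0,0,-7]},{"offset":[0.051,0.203,-0.01],"twist":[0,0,-7]},{"offset":[0.051,0.203,-0.008],"twist":[0,0,-7]},{"offset":[0.051,0.203,-0.006],"twist":[0,0,-7]},{"offset":[0.051,0.203,-0.006],"twist":[0,0,-7]},{"offset":[0.051,0.203,-0.006],"twist":[0,0,-7]}]'
```

```text
t: 14.85
tool_pos: [0.5647, 0.3325, 0.0243]
tool_rot: [2.122, 2.316, 0.001]
contact_force: [-0.1, 0.3, -1.1]
opening: 0.0474
grip_force: 41.6
```

```bash
python3 -m crank '[{"offset":[0,0,0.0005],"twist":[0,0,0]},{"offset":[0,0,0.001],"twist":[0,0,0]},{"offset":[0,0,0.001],"twist":[0,0,0]},{"offset":[0,0,0.001],"twist":[0,0,0]}]'
```

```text
t: 15.35
tool_pos: [0.5648, 0.3325, 0.024]
tool_rot: [2.122, 2.316, 0.001]
contact_force: [-1.6, -1.5, 5.6]
opening: 0.047
grip_force: 42.3
```

```bash
python3 -m crank '[{"offset":[0,0,0],"twist":[0,0,0]},{"offset":[0,0,0],"twist":[0,0,0]},{"offset":[0,0,0],"twist":[0,0,0]},{"offset":[0,0,0],"twist":[0,0,0]},{"offset":[0,0,0],"twist":[0,0,0]},{"offset":[0,0,-0.02],"twist":[0,0,0]},{"offset":[0,0,-0.06],"twist":[0,0,0]},{"offset":[0,0,-0.1],"twist":[0,0,0]},{"offset":[0,0,-0.13],"twist":[0,0,0]},{"offset":[0,0,-0.13],"twist":[0,0,0]}]' 1
python3 plan.py .446,.0105,.15,-15.5 .446,.0105,.021,-15.5
```

```text
t: 16.6
tool_pos: [0.5668, 0.3335, 0.1585]
tool_rot: [2.12, 2.314, 0.013]
contact_force: [0.5, 0.0, -0.0]
opening: 0.0853
grip_force: 0.0
t 16.6 pos [0.5668 0.3335 0.1585] open 0.0853
.446,.0105,.15,-15.5 [-0.311, -0.149, 0.006] [0.4, -0.3, 20.5] rows>= 6
.446,.0105,.021,-15.5 [-0.312, -0.15, 0.135] [0.4, -0.3, 20.5] rows>= 6
```

```bash
python3 -m crank '[{"offset":[-0.311,-0.149,0.006],"twist":[0,0,20.5]},{"offset":[-0.311,-0.149,0.006],"twist":[0,0,20.5]},{"offset":[-0.311,-0.149,0.006],"twist":[0,0,20.5]},{"offset":[-0.311,-0.149,0.006],"twist":[0,0,20.5]},{"offset":[-0.311,-0.149,0.006],"twist":[0,0,20.5]},{"offset":[-0.311,-0.149,0.006],"twist":[0,0,20.5]},{"offset":[-0.311,-0.149,0.006],"twist":[0,0,20.5]},{"offset":[-0.311,-0.149,0.006],"twist":[0,0,20.5]},{"offset":[-0.312,-0.15,0.05],"twist":[0,0,20.5]},{"offset":[-0.312,-0.15,0.09],"twist":[0,0,20.5]},{"offset":[-0.312,-0.15,0.12],"twist":[0,0,20.5]},{"offset":[-0.312,-0.15,0.134],"twist":[0,0,20.5]},{"offset":[-0.312,-0.15,0.134],"twist":[0,0,20.5]},{"offset":[-0.312,-0.15,0.134],"twist":[0,0,20.5]}]' 1
python3 -m crank '[{"offset":[0,0,0],"twist":[0,0,0]},{"offset":[0,0,0],"twist":[0,0,0]},{"offset":[0,0,0],"twist":[0,0,0]},{"offset":[0,0,0],"twist":[0,0,0]},{"offset":[0,0,0],"twist":[0,0,0]},{"offset":[0,0,0],"twist":[0,0,0]},{"offset":[0,0,0],"twist":[0,0,0]},{"offset":[0,0,0],"twist":[0,0,0]}]' 0 40
python3 plan.py .446,.0105,.12,-15.5 .579,.158,.13,5 .579,.158,.024,5
```

```text
t: 18.35
tool_pos: [0.4435, 0.0085, 0.0202]
tool_rot: [2.499, 1.902, 0.003]
contact_force: [0.3, -0.6, 0.4]
opening: 0.0857
grip_force: 0.0
t: 19.35
tool_pos: [0.4434, 0.0082, 0.0201]
tool_rot: [2.499, 1.901, 0.003]
contact_force: [-0.4, 0.6, 6.8]
opening: 0.0509
grip_force: 43.1
t 19.35 pos [0.4434 0.0082 0.0201] open 0.0509
.446,.0105,.12,-15.5 [0.003, 0.002, -0.1] [0.1, -0.0, 0.0] rows>= 2
.579,.158,.13,5 [0.181, 0.091, -0.11] [0.1, 0.0, -20.5] rows>= 4
.579,.158,.024,5 [0.181, 0.091, -0.004] [0.1, 0.0, -20.5] rows>= 4
```

```bash
python3 -m crank '[{"offset":[0,0,-0.02],"twist":[0,0,0]},{"offset":[0,0,-0.06],"twist":[0,0,0]},{"offset":[0.01,0.005,-0.1],"twist":[0,0,0]},{"offset":[0.04,0.02,-0.11],"twist":[0,0,-4]},{"offset":[0.08,0.04,-0.11],"twist":[0,0,-9]},{"offset":[0.12,0.06,-0.11],"twist":[0,0,-14]},{"offset":[0.15,0.075,-0.11],"twist":[0,0,-18]},{"offset":[0.175,0.088,-0.11],"twist":[0,0,-20.5]},{"offset":[0.181,0.091,-0.11],"twist":[0,0,-20.5]},{"offset":[0.181,0.091,-0.11],"twist":[0,0,-20.5]},{"offset":[0.181,0.091,-0.08],"twist":[0,0,-20.5]},{"offset":[0.181,0.091,-0.05],"twist":[0,0,-20.5]},{"offset":[0.181,0.091,-0.03],"twist":[0,0,-20.5]},{"offset":[0.181,0.091,-0.016],"twist":[0,0,-20.5]},{"offset":[0.181,0.091,-0.01],"twist":[0,0,-20.5]},{"offset":[0.181,0.091,-0.008],"twist":[0,0,-20.5]},{"offset":[0.181,0.091,-0.006],"twist":[0,0,-20.5]},{"offset":[0.181,0.091,-0.006],"twist":[0,0,-20.5]},{"offset":[0.181,0.091,-0.006],"twist":[0,0,-20.5]}]'
python3 -m crank '[{"offset":[0,0,0.0005],"twist":[0,0,0]},{"offset":[0,0,0.001],"twist":[0,0,0]},{"offset":[0,0,0.001],"twist":[0,0,0]},{"offset":[0,0,0.001],"twist":[0,0,0]}]'
```

```text
t: 21.72
tool_pos: [0.5786, 0.1587, 0.0253]
tool_rot: [2.122, 2.316, 0.001]
contact_force: [0.3, -0.3, -1.8]
opening: 0.051
grip_force: 42.4
t: 22.22
tool_pos: [0.5786, 0.1586, 0.0252]
tool_rot: [2.122, 2.316, 0.001]
contact_force: [-3.1, -1.3, 5.4]
opening: 0.0509
grip_force: 43.1
```

```bash
python3 -m crank '[{"offset":[0,0,0],"twist":[0,0,0]},{"offset":[0,0,0],"twist":[0,0,0]},{"offset":[0,0,0],"twist":[0,0,0]},{"offset":[0,0,0],"twist":[0,0,0]},{"offset":[0,0,0],"twist":[0,0,0]},{"offset":[0,0,-0.02],"twist":[0,0,0]},{"offset":[0,0,-0.06],"twist":[0,0,0]},{"offset":[0,0,-0.1],"twist":[0,0,0]},{"offset":[0,0,-0.13],"twist":[0,0,0]},{"offset":[0,0,-0.13],"twist":[0,0,0]}]' 1
python3 plan.py .361,-.303,.16,-3 .361,-.303,.031,-3
python3 - <<'E'
from h import *
a=get_image("scene");b=get_image("top")
cv2.imwrite("pics/p2.png",np.hstack([cv2.resize(a[160:360,280:500],(400,364)),cv2.resize(b[100:282,100:300],(400,364))])[:,:,::-1])
E
```

```text
t: 23.48
tool_pos: [0.5809, 0.1589, 0.1592]
tool_rot: [2.118, 2.312, 0.011]
contact_force: [0.3, 0.1, -0.7]
opening: 0.0854
grip_force: 0.0
t 23.48 pos [0.5809 0.1589 0.1592] open 0.0854
.361,-.303,.16,-3 [-0.441, -0.259, -0.003] [0.5, -0.1, 8.0] rows>= 9
.361,-.303,.031,-3 [-0.441, -0.261, 0.126] [0.5, -0.1, 8.0] rows>= 9
```

View pics/p2.png

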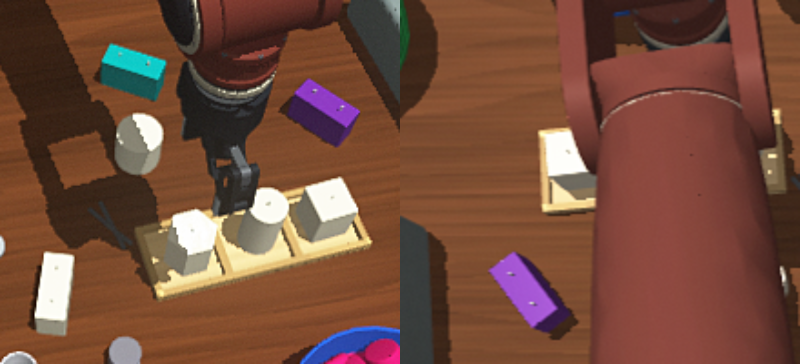

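The left half shows hexagon, pillar and block upright in the three pockets, at (190,240), (264,220) and (328,210). Now the second pillar.

```bash
python3 -m crank '[{"offset":[-0.441,-0.259,-0.003],"twist":[0.5,0,8]},{"offset":[-0.441,-0.259,-0.003],"twist":[0.5,0,8]},{"offset":[-0.441,-0.259,-0.003],"twist":[0.5,0,8]},{"offset":[-0.441,-0.259,-0.003],"twist":[0.5,0,8]},{"offset":[-0.441,-0.259,-0.003],"twist":[0.5,0,8]},{"offset":[-0.441,-0.259,-0.003],"twist":[0.5,0,8]},{"offset":[-0.441,-0.259,-0.003],"twist":[0.5,0,8]},{"offset":[-0.441,-0.259,-0.003],"twist":[0.5,0,8]},{"offset":[-0.441,-0.259,-0.003],"twist":[0.5,0,8]},{"offset":[-0.441,-0.259,-0.003],"twist":[0.5,0,8]},{"offset":[-0.441,-0.259,-0.003],"twist":[0.5,0,8]},{"offset":[-0.441,-0.261,0.04],"twist":[0.5,0,8]},{"offset":[-0.441,-0.261,0.08],"twist":[0.5,0,8]},{"offset":[-0.441,-0.261,0.11],"twist":[0.5,0,8]},{"offset":[-0.441,-0.261,0.126],"twist":[0.5,0,8]},{"offset":[-0.441,-0.261,0.126],"twist":[0.5,0,8]},{"offset":[-0.441,-0.261,0.126],"twist":[0.5,0,8]}]' 1
python3 -m crank '[{"offset":[0,0,0],"twist":[0,0,0]},{"offset":[0,0,0],"twist":[0,0,0]},{"offset":[0,0,0],"twist":[0,0,0]},{"offset":[0,0,0],"twist":[0,0,0]},{"offset":[0,0,0],"twist":[0,0,0]},{"offset":[0,0,0],"twist":[0,0,0]},{"offset":[0,0,0],"twist":[0,0,0]},{"offset":[0,0,0],"twist":[0,0,0]}]' 0 40
python3 plan.py .361,-.303,.14,-3 .595,-.298,.14,-3 .595,-.298,.036,-3
```

```text
t: 25.7
tool_pos: [0.3578, -0.3042, 0.0293]
tool_rot: [-2.275, -2.161, 0.01]
contact_force: [-0.5, -0.4, -0.7]
opening: 0.0854
grip_force: 0.0
t: 26.7
tool_pos: [0.3575, -0.3044, 0.0289]
tool_rot: [-2.276, -2.16, 0.01]
contact_force: [1.7, -0.0, 5.3]
opening: 0.0453
grip_force: 40.2
t 26.7 pos [ 0.3575 -0.3044  0.0289] open 0.0453
.361,-.303,.14,-3 [0.001, 0.003, -0.111] [-0.4, 0.1, 0.0] rows>= 2
.595,-.298,.14,-3 [0.019, 0.236, -0.113] [-0.4, 0.1, 0.0] rows>= 5
.595,-.298,.036,-3 [0.019, 0.237, -0.009] [-0.4, 0.1, 0.0] rows>= 4
```

```bash
python3 -m crank '[{"offset":[0,0,-0.02],"twist":[0,0,0]},{"offset":[0,0,-0.06],"twist":[0,0,0]},{"offset":[0.001,0.01,-0.1],"twist":[0,0,0]},{"offset":[0.004,0.05,-0.113],"twist":[0,0,0]},{"offset":[0.008,0.1,-0.113],"twist":[0,0,0]},{"offset":[0.012,0.14,-0.113],"twist":[0,0,0]},{"offset":[0.015,0.18,-0.113],"twist":[0,0,0]},{"offset":[0.018,0.22,-0.113],"twist":[0,0,0]},{"offset":[0.019,0.237,-0.113],"twist":[0,0,0]},{"offset":[0.019,0.237,-0.113],"twist":[0,0,0]},{"offset":[0.019,0.237,-0.08],"twist":[0,0,0]},{"offset":[0.019,0.237,-0.05],"twist":[0,0,0]},{"offset":[0.019,0.237,-0.03],"twist":[0,0,0]},{"offset":[0.019,0.237,-0.018],"twist":[0,0,0]},{"offset":[0.019,0.237,-0.012],"twist":[0,0,0]},{"offset":[0.019,0.237,-0.01],"twist":[0,0,0]},{"offset":[0.019,0.237,-0.009],"twist":[0,0,0]},{"offset":[0.019,0.237,-0.009],"twist":[0,0,0]},{"offset":[0.019,0.237,-0.009],"twist":[0,0,0]}]'
```

```text
t: 29.08
tool_pos: [0.5948, -0.2971, 0.0353]
tool_rot: [-2.275, -2.159, 0.01]
contact_force: [-0.7, 0.5, -1.6]
opening: 0.0451
grip_force: 41.0
```

```bash
python3 -m crank '[{"offset":[0,0,0.0005],"twist":[0,0,0]},{"offset":[0,0,0.001],"twist":[0,0,0]},{"offset":[0,0,0.0015],"twist":[0,0,0]},{"offset":[0,0,0.0015],"twist":[0,0,0]},{"offset":[0,0,0.0015],"twist":[0,0,0]}]'
```

```text
t: 29.7
tool_pos: [0.5947, -0.2972, 0.034]
tool_rot: [-2.275, -2.159, 0.01]
contact_force: [-1.0, -0.2, 3.7]
opening: 0.0454
grip_force: 40.7
```

```bash
python3 -m crank '[{"offset":[0,0,0],"twist":[0,0,0]},{"offset":[0,0,0],"twist":[0,0,0]},{"offset":[0,0,0],"twist":[0,0,0]},{"offset":[0,0,0],"twist":[0,0,0]},{"offset":[0,0,0],"twist":[0,0,0]},{"offset":[0,0,-0.02],"twist":[0,0,0]},{"offset":[0,0,-0.06],"twist":[0,0,0]},{"offset":[0,0,-0.1],"twist":[0,0,0]},{"offset":[0,0,-0.13],"twist":[0,0,0]},{"offset":[0,0,-0.13],"twist":[0,0,0]},{"offset":[0,0,-0.13],"twist":[0,0,0]}]' 1
python3 plan.py .4285,.1335,.16,0 .4285,.1335,.018,0
```

```text
t: 31.08
tool_pos: [0.5953, -0.2967, 0.1629]
tool_rot: [-2.274, -2.158, 0.01]
contact_force: [0.2, -0.4, -0.6]
opening: 0.0852
grip_force: 0.0
t 31.07 pos [ 0.5953 -0.2967  0.1629] open 0.0852
.4285,.1335,.16,0 [0.421, -0.189, 0.004] [-0.5, 0.0, -3.0] rows>= 8
.4285,.1335,.018,0 [0.421, -0.188, 0.146] [-0.5, 0.0, -3.0] rows>= 8
```

```bash
python3 -m crank '[{"offset":[0.421,-0.189,0.004],"twist":[-0.5,0,-3]},{"offset":[0.421,-0.189,0.004],"twist":[-0.5,0,-3]},{"offset":[0.421,-0.189,0.004],"twist":[-0.5,0,-3]},{"offset":[0.421,-0.189,0.004],"twist":[-0.5,0,-3]},{"offset":[0.421,-0.189,0.004],"twist":[-0.5,0,-3]},{"offset":[0.421,-0.189,0.004],"twist":[-0.5,0,-3]},{"offset":[0.421,-0.189,0.004],"twist":[-0.5,0,-3]},{"offset":[0.421,-0.189,0.004],"twist":[-0.5,0,-3]},{"offset":[0.421,-0.189,0.004],"twist":[-0.5,0,-3]},{"offset":[0.421,-0.189,0.004],"twist":[-0.5,0,-3]},{"offset":[0.421,-0.189,0.004],"twist":[-0.5,0,-3]},{"offset":[0.421,-0.188,0.05],"twist":[-0.5,0,-3]},{"offset":[0.421,-0.188,0.07],"twist":[-0.5,0,-3]},{"offset":[0.421,-0.188,0.07],"twist":[-0.5,0,-3]},{"offset":[0.421,-0.188,0.07],"twist":[-0.5,0,-3]}]' 1
python3 plan.py .4285,.1335,.018,0
```

```text
t: 32.95
tool_pos: [0.4302, 0.1329, 0.0957]
tool_rot: [2.221, 2.22, 0.001]
contact_force: [0.2, 0.1, 1.1]
opening: 0.0854
grip_force: 0.0
t 32.95 pos [0.4302 0.1329 0.0957] open 0.0854
.4285,.1335,.018,0 [0.001, -0.002, 0.078] [0.1, 0.0, -0.0] rows>= 2
```

```bash
python3 -m crank '[{"offset":[0.001,-0.002,0.03],"twist":[0,0,0]},{"offset":[0.001,-0.002,0.055],"twist":[0,0,0]},{"offset":[0.001,-0.002,0.07],"twist":[0,0,0]},{"offset":[0.001,-0.002,0.077],"twist":[0,0,0]},{"offset":[0.001,-0.002,0.077],"twist":[0,0,0]},{"offset":[0.001,-0.002,0.077],"twist":[0,0,0]}]' 1
python3 -m crank '[{"offset":[0,0,0],"twist":[0,0,0]},{"offset":[0,0,0],"twist":[0,0,0]},{"offset":[0,0,0],"twist":[0,0,0]},{"offset":[0,0,0],"twist":[0,0,0]},{"offset":[0,0,0],"twist":[0,0,0]},{"offset":[0,0,0],"twist":[0,0,0]},{"offset":[0,0,0],"twist":[0,0,0]}]' 0 40
python3 plan.py .4285,.1335,.16,0 .599,-.21,.16,-3 .599,-.21,.024,-3
```

```text
t: 33.7
tool_pos: [0.4282, 0.1344, 0.0187]
tool_rot: [2.22, 2.221, 0.002]
contact_force: [-0.5, -0.3, 0.2]
opening: 0.0856
grip_force: 0.0
t: 34.58
tool_pos: [0.4281, 0.1344, 0.0187]
tool_rot: [2.22, 2.221, 0.002]
contact_force: [-0.7, 0.2, 6.2]
opening: 0.0555
grip_force: 42.0
t 34.58 pos [0.4281 0.1344 0.0187] open 0.0555
.4285,.1335,.16,0 [-0.001, 0.001, -0.141] [0.1, 0.0, 0.0] rows>= 3
.599,-.21,.16,-3 [-0.344, 0.171, -0.141] [0.1, 0.0, 3.0] rows>= 7
.599,-.21,.024,-3 [-0.344, 0.171, -0.005] [0.1, 0.0, 3.0] rows>= 7
```

```bash
python3 -m crank '[{"offset":[0,0,-0.02],"twist":[0,0,0]},{"offset":[0,0,-0.06],"twist":[0,0,0]},{"offset":[-0.01,0.005,-0.1],"twist":[0,0,0]},{"offset":[-0.05,0.025,-0.11],"twist":[0,0,0]},{"offset":[-0.09,0.045,-0.11],"twist":[0,0,1]},{"offset":[-0.13,0.065,-0.11],"twist":[0,0,1]},{"offset":[-0.17,0.085,-0.11],"twist":[0,0,2]},{"offset":[-0.21,0.105,-0.11],"twist":[0,0,2]},{"offset":[-0.25,0.125,-0.11],"twist":[0,0,3]},{"offset":[-0.29,0.145,-0.11],"twist":[0,0,3]},{"offset":[-0.325,0.162,-0.11],"twist":[0,0,3]},{"offset":[-0.344,0.171,-0.11],"twist":[0,0,3]},{"offset":[-0.344,0.171,-0.11],"twist":[0,0,3]},{"offset":[-0.344,0.171,-0.11],"twist":[0,0,3]},{"offset":[-0.344,0.171,-0.08],"twist":[0,0,3]},{"offset":[-0.344,0.171,-0.05],"twist":[0,0,3]},{"offset":[-0.344,0.171,-0.05],"twist":[0,0,3]}]'
python3 plan.py .599,-.21,.026,-3
python3 - <<'E'
from h import *
a=get_image("scene");b=get_image("wrist")
cv2.imwrite("pics/p3.png",np.hstack([cv2.resize(a[190:390,80:320],(400,333)),cv2.resize(b,(400,333))])[:,:,::-1])
E
```

```text
t: 36.7
tool_pos: [0.5956, -0.2072, 0.0645]
tool_rot: [-2.273, -2.16, 0.004]
contact_force: [0.6, 0.2, -1.4]
opening: 0.0557
grip_force: 43.0
t 36.7 pos [ 0.5956 -0.2072  0.0645] open 0.0557
.599,-.21,.026,-3 [-0.003, 0.004, 0.039] [-0.4, -0.1, 0.1] rows>= 1
```

View pics/p3.png

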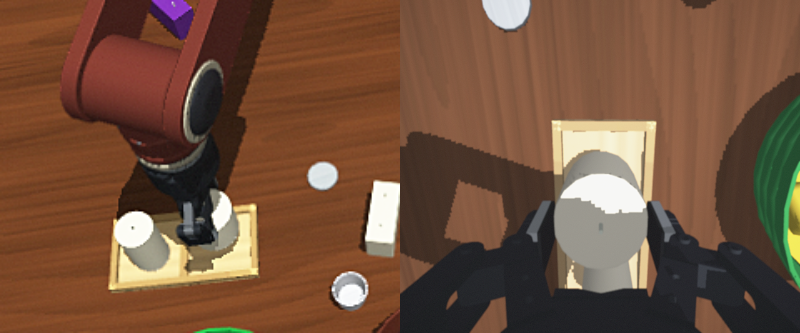

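The left half shows the second pillar standing in its pocket at (135,240) and the short candle above the other pocket at (220,225). The wrist view shows it central across the tray. Lowering.

```bash
python3 -m crank '[{"offset":[-0.002,0.003,0.01],"twist":[-0.2,0,0]},{"offset":[-0.003,0.004,0.022],"twist":[-0.3,0,0]},{"offset":[-0.003,0.004,0.031],"twist":[-0.3,0,0]},{"offset":[-0.003,0.004,0.036],"twist":[-0.3,0,0]},{"offset":[-0.003,0.004,0.038],"twist":[-0.3,0,0]},{"offset":[-0.003,0.004,0.039],"twist":[-0.3,0,0]},{"offset":[-0.003,0.004,0.039],"twist":[-0.3,0,0]},{"offset":[-0.003,0.004,0.039],"twist":[-0.3,0,0]}]'
```

```text
t: 37.8
tool_pos: [0.6024, -0.213, 0.0291]
tool_rot: [2.275, 2.16, 0.006]
contact_force: [0.3, -0.4, -1.4]
opening: 0.0561
grip_force: 43.0
```

```bash
python3 -m crank '[{"offset":[0.002,-0.002,0.001],"twist":[0,0,0]},{"offset":[0.002,-0.002,0.002],"twist":[0,0,0]},{"offset":[0.002,-0.002,0.003],"twist":[0,0,0]},{"offset":[0.002,-0.002,0.0035],"twist":[0,0,0]},{"offset":[0.002,-0.002,0.0035],"twist":[0,0,0]}]'
```

```text
t: 38.42
tool_pos: [0.6002, -0.2108, 0.0252]
tool_rot: [2.276, 2.16, 0.005]
contact_force: [-0.1, -0.5, -2.0]
opening: 0.0559
grip_force: 43.0
```

```bash
python3 -m crank '[{"offset":[0,0,0.0005],"twist":[0,0,0]},{"offset":[0,0,0.001],"twist":[0,0,0]},{"offset":[0,0,0.0015],"twist":[0,0,0]},{"offset":[0,0,0.0015],"twist":[0,0,0]},{"offset":[0,0,0.0015],"twist":[0,0,0]}]'
```

```text
t: 39.05
tool_pos: [0.6003, -0.2109, 0.0239]
tool_rot: [2.276, 2.16, 0.005]
contact_force: [-0.3, 0.4, -0.3]
opening: 0.0554
grip_force: 43.3
```

```bash
python3 -m crank '[{"offset":[0,0,0.0005],"twist":[0,0,0]},{"offset":[0,0,0.0008],"twist":[0,0,0]},{"offset":[0,0,0.0008],"twist":[0,0,0]},{"offset":[0,0,0.0008],"twist":[0,0,0]}]'
```

```text
t: 39.55
tool_pos: [0.6004, -0.2109, 0.0238]
tool_rot: [2.275, 2.16, 0.005]
contact_force: [-1.8, 0.9, 5.6]
opening: 0.0555
grip_force: 43.8
```

Contact. I'll release, lift and back off to clear the view.

```bash
python3 -m crank '[{"offset":[0,0,0],"twist":[0,0,0]},{"offset":[0,0,0],"twist":[0,0,0]},{"offset":[0,0,0],"twist":[0,0,0]},{"offset":[0,0,0],"twist":[0,0,0]},{"offset":[0,0,0],"twist":[0,0,0]},{"offset":[0,0,-0.02],"twist":[0,0,0]},{"offset":[0,0,-0.06],"twist":[0,0,0]},{"offset":[0,0,-0.12],"twist":[0,0,0]},{"offset":[0,0,-0.18],"twist":[0,0,0]},{"offset":[0,-0.06,-0.2],"twist":[0,0,0]},{"offset":[0.05,-0.12,-0.2],"twist":[0,0,0]},{"offset":[0.1,-0.18,-0.2],"twist":[0,0,0]},{"offset":[0.16,-0.18,-0.2],"twist":[0,0,0]},{"offset":[0.2,-0.18,-0.2],"twist":[0,0,0]},{"offset":[0.2,-0.18,-0.2],"twist":[0,0,0]}]' 1
python3 - <<'E'
from h import *
a=get_image("scene");b=get_image("top");o=get_obs();print(o["t"],o["tool_pos"])
cv2.imwrite("pics/p4.png",np.hstack([cv2.resize(a[180:400,100:520],(800,419))])[:,:,::-1])
C={"scene":get_calibration("scene"),"top":get_calibration("top")}
ov=b.copy()
for n,p in(("pillar_a",[.572,.246,0]),("block",[.565,.333,.08]),("hexagon",[.579,.158,.78+.36]),("pillar_a",[.595,-.297,0]),("short",[.6,-.211,0])):
    cv2.polylines(ov,[np.round(cv2.convexHull(proj(verts(n,p,.005),C["top"],C["top"]["world_from_camera"]).astype(np.float32))*16).astype(int)],True,(255,0,0),1,cv2.LINE_AA,4)
cv2.imwrite("pics/p5.png",cv2.resize(ov[110:240,150:520],None,fx=2.15,fy=2.15,interpolation=2)[:,:,::-1])
E
```

```text
t: 41.42
tool_pos: [0.4296, 0.0016, 0.2238]
tool_rot: [2.267, 2.166, 0.009]
contact_force: [-0.3, -0.6, 0.5]
opening: 0.0853
grip_force: 0.0
41.525 [ 0.43015939 -0.0013359   0.22329708]
```

View pics/p4.png

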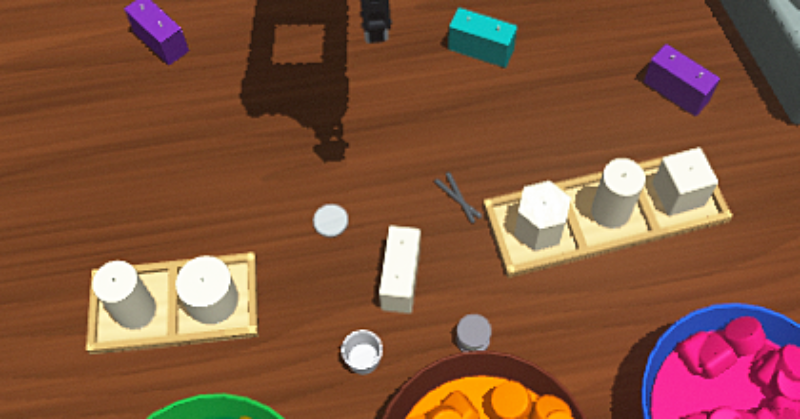

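View pics/p5.png

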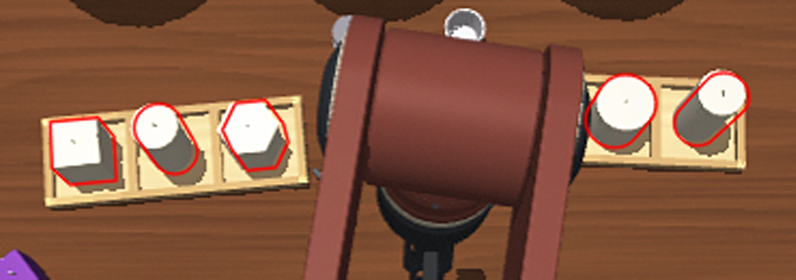

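The first picture shows hexagon (543,215), pillar (617,190) and block (687,180) in the long tray, with pillar (123,293) and short (207,288) in the short one. All stand upright, and the bar at (400,268) and the look-alikes haven't moved. The second shows the projected upright models on the pocket floors matching all five candles. Handing in.

```bash
python3 -c "
from station import *
print(finish_job())"
```

```text
the job is handed in; nothing more can be done
None
```

The job is handed in at about 42 s: all five candles stand upright on their pocket floors, with a pillar between the hexagon and block in the three-pocket tray and the other pillar with the short candle in the two-pocket tray, and the bar was not touched.

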